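Try two faces of a kiln brick against the squaring bracket

TASK

Check the notched firebrick for square on the bent steel bracket, keeping it flat on the bench all the while: first push its plain long side (the one without the notch) flat against the bracket's upright and press with about 12 N for a second, then turn the brick a quarter and do the same with the end that is farther from the notch. Leave it there, that end flat against the upright and about centred on it. The brick is soft, so never ram it, and leave everything else on the bench where it is.

Things in the scene. Friction and masses are not known exactly. Their poses are not given: they have to be found in the camera images.
- bracket: Bent steel bracket bolted to the bench: upright plate 90 mm long (its y), 34 mm high, 6 mm thick, with a 60 mm foot and a 30 mm high central gusset behind it. Origin on the bench under the middle of the upright's working face, which faces the robot; x points into the steel (away from the robot), y along the upright, z up.
- brick: Cream soft firebrick lying flat, 114 (its x) by 180 (its y) by 40 mm high, 0.3 to 0.57 kg, slides with 2 to 6 N. Origin: middle of its underside. +x side: the plain long side, at first towards the bracket, up to 0.4 rad off square, some 70 to 100 mm short of it. -x side: has a full-height notch 36 mm wide, 35 mm deep, from y = -72 to -36 mm. +y end: the end farther from the notch.
- long_side (a point): Middle of the brick's plain long side (brick frame x = 57, y = 0, z = 20 mm); outward is the brick's +x.
- far_end (a point): Middle of the brick's end farther from the notch (brick frame x = 0, y = 90, z = 20 mm); outward is the brick's +y.
- pot_a: Bystander: ribbed metallic pot, 100 mm across, 150 mm high; origin under its centre.
- pot_b: Bystander: ribbed metallic pot, 84 mm across, 130 mm high; origin under its centre.
- prop_a: Bystander: white kiln prop, upright cylinder 40 mm across, 50 mm high, behind the bracket; origin under its centre.
- prop_b: Bystander: white kiln prop, upright cylinder 40 mm across, 40 mm high, to the right of the bracket; origin under its centre.
- half_brick: Bystander: plain cream half brick 110 x 90 x 40 mm, to the left of the bracket; origin under its centre.
- glaze_jar: Bystander: amber jar 80 mm across, 100 mm high; origin under its centre.
- brush: Bystander: brush 200 mm long lying on the bench; origin under its middle.

How it is judged:
By the outcome, as a careful person would: the job done as asked, in the order asked, and still so for the second after the job is handed in, with the robot touching nothing.
It also fails if it takes over 72 s, if anything falls off the work surface, if the arm or the gripper's body presses on something with over 40 N, if the wrist force passes 120 N, or if a joint passes its speed limit or range.

ROBOT

A 6-joint arm with a two-finger parallel gripper is mounted at the origin on the work surface. World frame = base frame: x ahead of the robot, y to its left, z up, the work surface at z = 0. Lengths are in m, angles in rad, forces in N, time in s.
With the tool pointing down it reaches from about 0.275 to 1 m from the base axis. Payload 8.4 kg.
Tool frame: the origin (TCP) lies at the very end of the fingers, on their centre line; the grasp point (between the pads) lies 19 mm behind it (r.grasp_offset is the distance from the TCP to the grasp point, in m); z points along the fingers, y is the line along which they close (so a half turn about z gives the same grasp; the last joint's range is limited). The gripper opens to 85 mm and grips with 20 to 120 N. Pads are 22 mm wide; open, the fingers measure 114 mm over their backs; the gripper's body (76 mm by 85 mm) begins 54 mm behind the grasp point. The pads swing forward as they close: fully open they stand 13 mm farther back than shut.
Start: joints at [-1.185, 0.353, 1.633, -0, 1.155, -0.002], TCP at [0.236, -0.579, 0.231] pointing down, gripper open.
Joint ranges: [-2.63, 2.63], [-0.92, 2.1], [0.06, 2.66], [-1.3, 4.44], [0, 2.69], [-3.02, 3.02]. Speed limits (rad/s): [2.22, 2.22, 2.79, 3.14, 3.14, 3.14].

INTERFACE

Orientations are given as a unit quaternion [x, y, z, w].
In Python, from plant import r gives the robot as it stands.
- The arm moves only by the tool carry_out, never from a script. Its argument "rows" is a list of rows, each an object with "linear": the shift along the tool's x, y, z in m, a list of three; "angular": the turn, a rotation vector about the tool's x, y, z in degrees, a list of three. A call has 1 to 8 rows; each row is the pose to reach, as a shift and turn from the pose commanded when the call began, along the tool's axes at that moment; what a row does not reach only later rows make up. A row lasts 1/12 s, in which the tool goes at most 41.7 mm and 7.16 degrees, less where a joint would pass 70% of its speed; a pose out of reach is approached as far as the arm can. A call with a gripper value outside its range is refused whole. "hand" is the finger opening in m, from 0 to 0.0854, set as the call begins (left out, the last holds). The fingers move at their own pace and stop on an object; "grip_force" is the grip in N (left out, the last holds). Time passes only in rows, so rows that repeat a pose let the fingers close. It gives the time, the measured TCP pose, the force, the opening and the grip force at its end, in the units of the state.
- r.observe(): the state, without advancing time (a new reading comes with each control period).
- r.snapshot(name): name is "side" or "top"; returns a dict with "pixels" (480x640x3 uint8, blue, green, red), "fx", "fy", "cx", "cy" (pixels), "T" (4x4, takes a point from camera to world coordinates). Camera axes: x right, y down, z forward; pixel columns grow to the right and rows downward; lengths in m; the calibration is good to about 2 mm. A picture is of the moment at which its call begins. There is no depth.
- r.finish_job(): hands the job in; it is judged then, once.
The state is a dict: "time_s": time; "joint_positions": joint angles; "qvel": joint speeds; "joint_efforts": joint torques, N m; "position": TCP position; "tcp_rot": TCP orientation; "contact_force": force on the tool from outside, world axes, zero at the start; "moment": the same for the moment, N m; "opening": finger opening in m; "grip_force": force on a finger pad.
Only numpy, scipy, OpenCV 4.12 (cv2) and the standard library are available. Lean on these libraries where they do the work, as an engineer would, in place of code of your own. Each camera call takes 0.05 s, during which the arm holds its last target. There are 200 camera calls.

## Working session

There is one attempt and no reset: what is moved stays moved. The work goes in short steps, Python scripts to look and compute and a tool call to move; the robot and the scene stay as the last step left them, time stands still between calls to the robot, and variables do not carry over. Pictures are saved under pics/ and viewed, at most 10 in all, crops included, and the job is handed in when it is done.

Besides the shell and the picture viewer there is one more tool, called as name(argument=value, ...) on one line, values as JSON. carry_out: Moves the arm, as the interface text tells. Its arguments: {"type":"object","properties":{"rows":{"type":"array","items":{"type":"object","properties":{"linear":{"type":"array","items":{"type":"number"}},"angular":{"type":"array","items":{"type":"number"}}}}},"hand":{"type":"number"},"grip_force":{"type":"number"}},"required":["rows"]}

```bash
ls; mkdir -p pics; python3 - <<'E'
from plant import r
import cv2,numpy as np
for n in("top","side"):
    s=r.snapshot(n);cv2.imwrite(f"pics/{n}0.png",s["pixels"]);print(n,s["fx"],s["fy"],s["cx"],s["cy"],np.round(s["T"],4).tolist())
print(r.observe())
E
```

```text
pics
top 552.2190133426627 552.2190133426627 320.19359142859355 231.55950858892803 [[-0.0221, -0.9981, 0.0569, 0.4904], [-0.9996, 0.021, -0.0197, -0.0006], [0.0185, -0.0573, -0.9982, 1.4715], [0.0, 0.0, 0.0, 1.0]]
side 508.85324564491555 508.85324564491555 324.5264682547453 243.39591703306823 [[0.9801, -0.0749, 0.1837, 0.3719], [-0.1973, -0.4629, 0.8642, -0.9952], [0.0203, -0.8832, -0.4685, 0.6021], [0.0, 0.0, 0.0, 1.0]]
{'time_s': 0.1, 'joint_positions': array([-1.18539270e+00,  3.53605129e-01,  1.63404151e+00,  3.24191872e-05,
        1.15519565e+00, -2.41494358e-03]), 'qvel': array([-0.0004231 , -0.00226836, -0.00108299, -0.00116674, -0.00125032,
       -0.0001082 ]), 'joint_efforts': array([-1.73898003e-03, -6.06357980e+01, -3.42819500e+01, -1.28568490e-04,
        3.86850414e-03, -1.69908674e-05]), 'position': array([ 0.23620029, -0.57819868,  0.23062818]), 'tcp_rot': array([ 9.81259502e-01,  1.92689907e-01, -1.04363796e-04, -6.16214725e-04]), 'contact_force': array([-0.30786481,  0.26029795, -0.50276716]), 'moment': array([ 0.03474538, -0.01392818, -0.0313552 ]), 'grip_force': 0.0, 'opening': 0.08516130745726323}
```

View pics/top0.png

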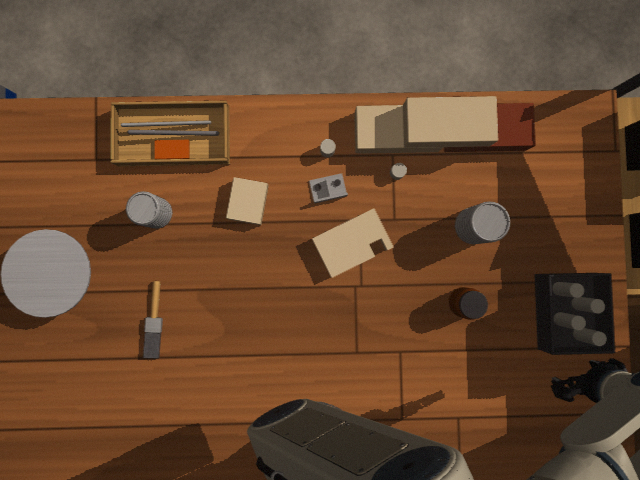

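View pics/side0.png

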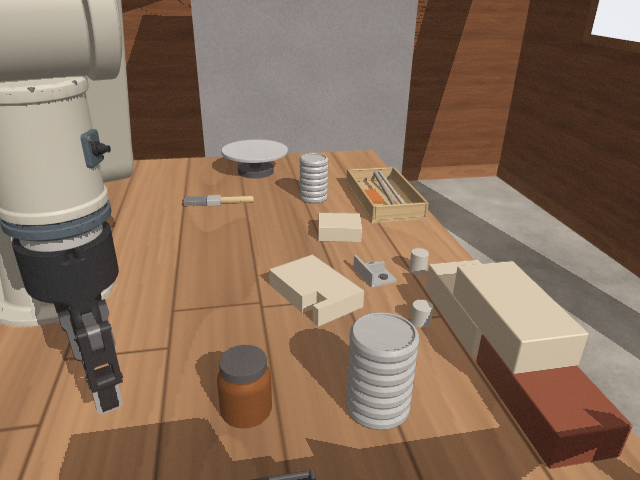

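The top view shows the brick at about (352,243) with its notch at (380,247) at lower right. The bracket is at (328,188), the half brick at (247,201), the pots at (485,222) and (148,210), and the jar at (468,303). The side view agrees. The far end (+y) points left in the image, and the plain side faces the bracket.

```bash
cat > h.py <<'E'
from plant import r
import cv2,numpy as np
from scipy.spatial.transform import Rotation as R
def ray(s,px,z):
    px=np.atleast_2d(np.array(px,float)); d=np.c_[(px[:,0]-s["cx"])/s["fx"],(px[:,1]-s["cy"])/s["fy"],np.ones(len(px))]
    T=np.array(s["T"]); d=d@T[:3,:3].T; o=T[:3,3]
    return o+d*((z-o[2])/d[:,2])[:,None]
def creams(s):
    hsv=cv2.cvtColor(s["pixels"],cv2.COLOR_BGR2HSV)
    m=cv2.inRange(hsv,(15,25,175),(35,110,255))
    c,_=cv2.findContours(m,cv2.RETR_EXTERNAL,cv2.CHAIN_APPROX_NONE)
    return m,[k for k in c if cv2.contourArea(k)>300]
def brick(s,near=None):
    "pose (x,y,yaw) of brick from top view, top face at z=.04"
    m,cs=creams(s); out=[]
    for c in cs:
        p=ray(s,c[:,0,:],.04)[:,:2].astype(np.float32)
        (cx,cy),(w,h),a=cv2.minAreaRect(p*1000)
        out.append((cx,cy,w,h,a,cv2.contourArea(p*1000)))
    return out
def goto(x,y,z,az):
    "tool-down pose, tool y at azimuth az deg -> linear (mm shown in m), angular z deg"
    o=r.observe(); R0=R.from_quat(o["tcp_rot"])
    a=np.radians(az); Y=np.array([np.cos(a),np.sin(a),0]);Z=np.array([0,0,-1.]);X=np.cross(Y,Z)
    R1=R.from_matrix(np.c_[X,Y,Z])
    print("now",np.round(o["position"],4),"lin",np.round(R0.inv().apply(np.array([x,y,z])-o["position"]),4),"ang",np.round((R0.inv()*R1).as_rotvec(degrees=True),2))
E
python3 - <<'E'
from h import *
s=r.snapshot("top")
for b in brick(s):print(np.round(b,1))
m,cs=creams(s)
im=cv2.resize(s["pixels"][150:320,200:520],None,fx=2.5,fy=2.5,interpolation=cv2.INTER_CUBIC)
cv2.imwrite("pics/crop0.png",im)
g=cv2.approxPolyDP(max([c for c in cs if 300<c[:,0,0].mean()<400 and c[:,0,1].mean()>200],key=cv2.contourArea),3,True)[:,0]
for p,w in zip(g,ray(s,g,.04)):print(p,np.round(w,4))
E
```

```text
[  542.2  -112.7   112.4   177.3    25.  17802.7]
[ 658.1  160.3   87.5  107.5   78.8 8892.9]
[ 847.1 -191.2  114.5  112.    89.  5229.3]
[ 8.63300e+02 -3.84100e+02  1.17300e+02  2.33300e+02  1.00000e-01
  2.62597e+04]
[374 209] [ 0.628  -0.1705  0.04  ]
[313 238] [ 0.5557 -0.0098  0.04  ]
[332 276] [ 0.4563 -0.0569  0.04  ]
[372 257] [ 0.5031 -0.1618  0.04  ]
[368 243] [ 0.5397 -0.1524  0.04  ]
[381 237] [ 0.5546 -0.1867  0.04  ]
[388 249] [ 0.523 -0.204  0.04 ]
[392 247] [ 0.5279 -0.2146  0.04  ]
```

View pics/crop0.png

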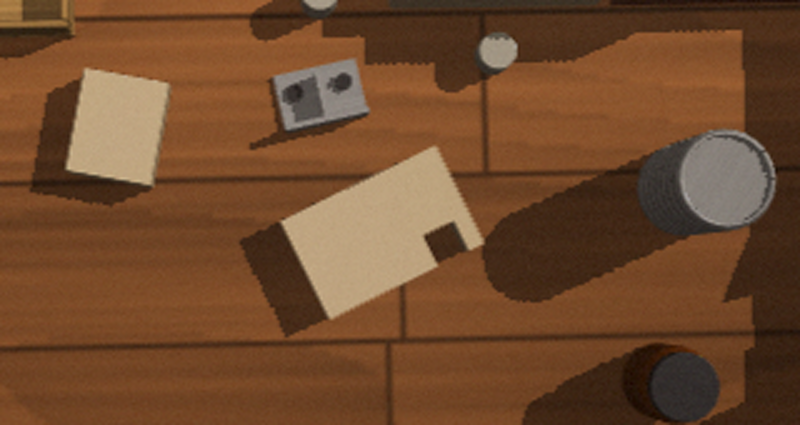

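```bash
python3 - <<'E'
from h import *
s=r.snapshot("top")
hsv=cv2.cvtColor(s["pixels"],cv2.COLOR_BGR2HSV)
m=np.zeros((480,640),np.uint8); m[165:210,300:360]=cv2.inRange(hsv,(0,0,75),(179,60,255))[165:210,300:360]
m=cv2.morphologyEx(m,cv2.MORPH_CLOSE,np.ones((7,7),np.uint8))
c=max(cv2.findContours(m,cv2.RETR_EXTERNAL,cv2.CHAIN_APPROX_NONE)[0],key=cv2.contourArea)
for z in(0,.034):
    print(z,cv2.minAreaRect((ray(s,c[:,0],z)[:,:2]*1000).astype(np.float32)))
g=cv2.boxPoints(cv2.minAreaRect(c));print(g.tolist());
for z in(0,.034):print(np.round(ray(s,g,z),4).tolist())
# front edge per column: lowest mask row + 0.5
cols=[u for u in range(316,346)]
low=np.array([(u,np.nonzero(m[:,u])[0].max()+.5) for u in cols])
vx,vy,x0,y0=cv2.fitLine(low.astype(np.float32),cv2.DIST_HUBER,0,.01,.01).ravel()
e=[(x0+vx*t,y0+vy*t) for t in(-15,15)]
w=ray(s,e,0);print("front z0",w,np.degrees(np.arctan2(*(w[0]-w[1])[1::-1])))
cv2.imwrite("pics/br.png",cv2.resize(np.hstack([s["pixels"][160:215,295:365],cv2.cvtColor(m,cv2.COLOR_GRAY2BGR)[160:215,295:365]]),None,fx=5.5,fy=8,interpolation=cv2.INTER_NEAREST))
b=brick(s)[0];print(b)
# push pose: 30mm behind -x side, brick y=+8
th=np.radians(24.7);X=np.array([np.cos(th),np.sin(th)]);Y=np.array([-X[1],X[0]])
c0=np.array(b[:2])/1000
p=c0-X*(.057+.035)+Y*.008;print(p);goto(p[0],p[1],.12,114.7)
E
```

```text
0 ((692.4288940429688, -52.53409194946289), (59.98124313354492, 90.1875228881836), 11.5044584274292)
0.034 ((687.7613525390625, -51.33451843261719), (58.59532928466797, 88.1036376953125), 11.504509925842285)
[[308.941162109375, 180.23529052734375], [341.76470947265625, 172.941162109375], [346.5882568359375, 194.64703369140625], [313.76470947265625, 201.941162109375]]
[[0.7129, -0.0025, 0.0], [0.7309, -0.0911, 0.0], [0.672, -0.1027, 0.0], [0.6541, -0.0142, 0.0]]
[[0.7077, -0.0025, 0.034], [0.7253, -0.089, 0.034], [0.6678, -0.1003, 0.034], [0.6503, -0.0139, 0.034]]
front z0 [[ 0.65489288 -0.01988713  0.        ]
 [ 0.671307   -0.09870567  0.        ]] 101.76382406663701
(542.1480712890625, -112.7319564819336, 112.45527648925781, 177.29714965820312, 25.014341354370117, 17867.144398363394)
[ 0.45522238 -0.14390766]
now [ 0.2363 -0.5783  0.2309] lin [ 0.367  -0.3193  0.1111] ang [-0.0000e+00  7.0000e-02  1.7752e+02]
```

View pics/br.png

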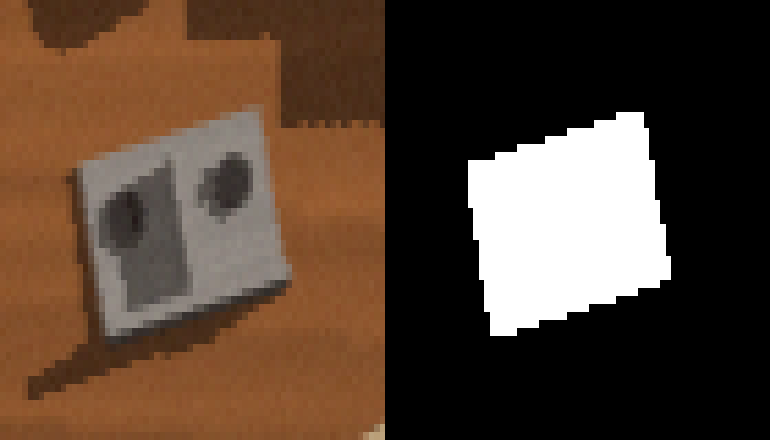

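The bracket's face middle is about (0.658, -0.057), yaw about 11.5°. The mask's front edge is the upright's top edge, about 90 mm long, which matches the given size. The brick is at (0.542, -0.113), yaw about 25°, with its long side about 69 mm short of the face. Both agree with the task. Next I move to the push start with the fingers 50 mm apart.

carry_out(rows=[{"linear": [0.03,-0.026,0.005]},{"linear": [0.06,-0.052,0.01]},{"linear": [0.095,-0.083,0.015]},{"linear": [0.125,-0.109,0.02]},{"linear": [0.155,-0.135,0.025]},{"linear": [0.185,-0.161,0.03]},{"linear": [0.215,-0.187,0.03]},{"linear": [0.24,-0.209,0.03]}], hand=0.05, grip_force=30)

```text
invalid input at $.rows[0]: expected keys linear, angular
```

carry_out(rows=[{"linear": [0.025,-0.022,0.0],"angular": [0,0,-0.5]},{"linear": [0.05,-0.044,0.0],"angular": [0,0,-1]},{"linear": [0.075,-0.066,0.01],"angular": [0,0,-1.5]},{"linear": [0.1,-0.088,0.03],"angular": [0,0,-2]},{"linear": [0.127,-0.11,0.06],"angular": [0,0,-2.5]},{"linear": [0.127,-0.11,0.09],"angular": [0,0,-2.5]},{"linear": [0.127,-0.11,0.12],"angular": [0,0,-2.5]},{"linear": [0.127,-0.11,0.14],"angular": [0,0,-2.5]}])

```text
time_s: 0.87
position: [0.312, -0.427, 0.089]
tcp_rot: [0.977, 0.215, -0.0, -0.001]
contact_force: [-0.0, 0.3, 0.2]
opening: 0.0854
grip_force: 0.0
```

```bash
python3 - <<'E'
from h import *
o=r.observe();print(o["time_s"],o["joint_positions"],o["contact_force"],o["opening"])
goto(.455,-.144,.012,-65.3)
s=r.snapshot("side");cv2.imwrite("pics/s1.png",s["pixels"])
E
```

```text
0.8667 [-9.42493599e-01  3.91886007e-01  1.95287163e+00 -3.58043795e-05
  7.98990146e-01  1.95361698e-01] [-0.02322112  0.33851559  0.19656334] 0.08537360065431773
now [ 0.312 -0.427  0.089] lin [ 0.2485 -0.1967  0.0773] ang [-0.12  0.03  0.11]
```

View pics/s1.png

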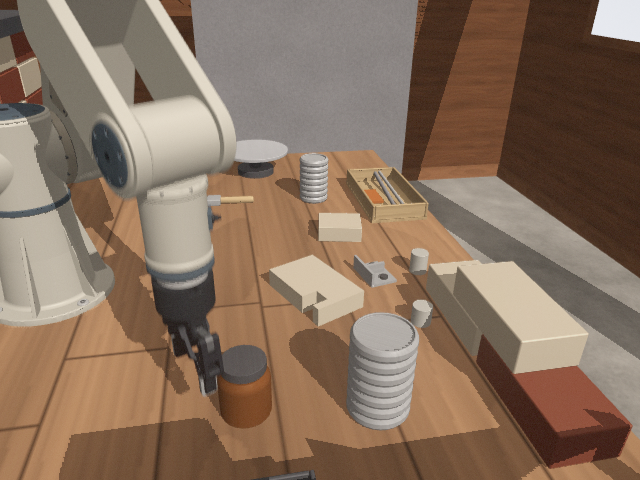

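The first call was refused because the rows lacked the `angular` key, so the second ran alone. The tool now stands near the jar (245,385). The force is zero and the jar hasn't moved. I'll raise straight up before going on.

carry_out(rows=[{"linear": [0,0,-0.03],"angular": [0,0,0]},{"linear": [0,0,-0.06],"angular": [0,0,0]},{"linear": [0,0,-0.09],"angular": [0,0,0]},{"linear": [0,0,-0.11],"angular": [0,0,0]},{"linear": [0.03,-0.024,-0.11],"angular": [0,0,0]},{"linear": [0.06,-0.048,-0.11],"angular": [0,0,0]},{"linear": [0.09,-0.072,-0.11],"angular": [0,0,0]},{"linear": [0.12,-0.096,-0.11],"angular": [0,0,0]}], hand=0.05, grip_force=30)

```text
time_s: 1.58
position: [0.3816, -0.2903, 0.2024]
tcp_rot: [0.977, 0.213, 0.0, 0.0]
contact_force: [0.7, -0.8, 0.6]
opening: 0.0497
grip_force: 0.0
```

```bash
python3 - <<'E'
from h import *
o=r.observe();print(o["time_s"],o["joint_positions"],o["contact_force"],o["opening"])
goto(.455,-.144,.012,-65.3)
s=r.snapshot("side");j=s["pixels"][340:430,205:290];a=cv2.imread("pics/side0.png")[340:430,205:290]
print("jar diff",np.abs(j.astype(int)-a).mean())
E
```

```text
1.5833 [-6.53505598e-01  1.58194302e-01  1.96688301e+00  6.91491802e-05
  1.01524401e+00  4.87196186e-01] [ 0.70852669 -0.80331179  0.62698021] 0.04972787786938327
now [ 0.3816 -0.2903  0.2024] lin [ 0.1276 -0.1026  0.1904] ang [ 0.06 -0.04 -0.06]
jar diff 3.294771241830065
```

carry_out(rows=[{"linear": [0.03,-0.024,0],"angular": [0,0,0]},{"linear": [0.06,-0.048,0],"angular": [0,0,0]},{"linear": [0.095,-0.076,0.01],"angular": [0,0,0]},{"linear": [0.127,-0.102,0.03],"angular": [0,0,0]},{"linear": [0.127,-0.102,0.065],"angular": [0,0,0]},{"linear": [0.127,-0.102,0.1],"angular": [0,0,0]},{"linear": [0.127,-0.102,0.135],"angular": [0,0,0]},{"linear": [0.127,-0.102,0.16],"angular": [0,0,0]}])

```text
time_s: 2.3
position: [0.4534, -0.145, 0.0396]
tcp_rot: [0.977, 0.215, -0.0, -0.0]
contact_force: [-0.4, -0.1, -0.4]
opening: 0.05
grip_force: 0.0
```

carry_out(rows=[{"linear": [0,0,0.015],"angular": [0,0,0]},{"linear": [0,0,0.025],"angular": [0,0,0]},{"linear": [0,0,0.029],"angular": [0,0,0]}])

```text
time_s: 2.55
position: [0.4536, -0.1456, 0.0115]
tcp_rot: [0.977, 0.214, -0.001, -0.0]
contact_force: [-0.8, 0.1, 0.3]
opening: 0.0499
grip_force: 0.0
```

```bash
python3 - <<'E'
from h import *
o=r.observe();print(o["time_s"],o["joint_positions"],o["contact_force"],o["opening"])
goto(.4772,-.1341,.012,-65.3);goto(.5375-.0118,-.0917-.0024,.012,-78.5)
s=r.snapshot("side");cv2.imwrite("pics/s2.png",s["pixels"][150:400,150:450])
s=r.snapshot("top");print(np.round(brick(s)[:2],1))
E
```

```text
2.55 [-3.13744038e-01  4.69232939e-01  2.09682749e+00  1.72302390e-05
  5.76962849e-01  8.25750155e-01] [-0.75542668  0.07205321  0.31791247] 0.04990509956345398
now [ 0.4536 -0.1456  0.0115] lin [ 0.0263 -0.0006 -0.0005] ang [-0.06  0.06  0.01]
now [ 0.4536 -0.1456  0.0115] lin [ 0.087  -0.0166 -0.0006] ang [-0.05  0.07 13.21]
[[  -13.4  -188.    333.7    56.     70.3 10026.2]
 [   63.9    93.    232.6    96.8    83.4  9685.8]]
```

View pics/s2.png

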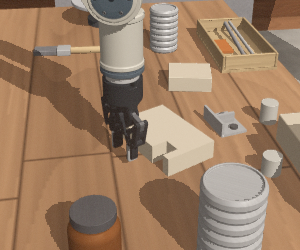

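The picture shows the two fingers (crop 130,130) standing just behind the notched side, left of the notch (165,155). Next is a gentle approach.

carry_out(rows=[{"linear": [0.006,0,0],"angular": [0,0,0]},{"linear": [0.012,0,0],"angular": [0,0,0]},{"linear": [0.016,0,0],"angular": [0,0,0]},{"linear": [0.019,0,0],"angular": [0,0,0]},{"linear": [0.021,0,0],"angular": [0,0,0]},{"linear": [0.023,0,0],"angular": [0,0,0]},{"linear": [0.025,0,0],"angular": [0,0,0]},{"linear": [0.027,0,0],"angular": [0,0,0]}])

```text
time_s: 3.32
position: [0.4779, -0.1341, 0.0122]
tcp_rot: [0.977, 0.214, -0.001, -0.0]
contact_force: [-4.1, -0.1, 2.9]
opening: 0.0497
grip_force: 1.9
```

carry_out(rows=[{"linear": [0.001,0,0],"angular": [0,0,0]},{"linear": [0.002,0,0],"angular": [0,0,0]},{"linear": [0.003,0,0],"angular": [0,0,0]},{"linear": [0.003,0,0],"angular": [0,0,0]}])

```text
time_s: 3.65
position: [0.481, -0.1329, 0.0121]
tcp_rot: [0.977, 0.214, -0.0, -0.0]
contact_force: [-2.8, -0.6, 1.2]
opening: 0.0499
grip_force: 1.1
```

carry_out(rows=[{"linear": [0.003,-0.001,0],"angular": [0,0,0.7]},{"linear": [0.006,-0.002,0],"angular": [0,0,1.4]},{"linear": [0.009,-0.003,0],"angular": [0,0,2.1]},{"linear": [0.012,-0.0035,0],"angular": [0,0,2.8]},{"linear": [0.015,-0.0045,0],"angular": [0,0,3.5]},{"linear": [0.018,-0.0055,0],"angular": [0,0,4.2]},{"linear": [0.021,-0.006,0],"angular": [0,0,4.9]},{"linear": [0.024,-0.007,0],"angular": [0,0,5.6]}])

```text
time_s: 4.32
position: [0.5003, -0.1164, 0.0123]
tcp_rot: [0.986, 0.166, 0.0, 0.0]
contact_force: [-1.3, -0.9, -1.2]
opening: 0.0498
grip_force: 0.8
```

```bash
python3 - <<'E'
from h import *
o=r.observe();print(o["time_s"],o["contact_force"],o["moment"])
goto(.5375-.0118,-.0917-.0024,.012,-78.5)
s=r.snapshot("top");print(np.round([b for b in brick(s) if 400<b[0]<700],1))
E
```

```text
4.3167 [-1.25111601 -0.9323411  -1.22695476] [-0.15290441  0.21941255 -0.00837895]
now [ 0.5003 -0.1164  0.0123] lin [ 0.0313 -0.0128  0.0003] ang [ 0.   -0.01  7.55]
[[  526.7  -158.6    99.3    31.2    76.7  2063.9]
 [  569.1  -101.1   109.    178.3    19.4 12573.7]
 [  658.2   160.3    87.5   107.3    78.8  8920.1]]
```

carry_out(rows=[{"linear": [0.003,-0.001,0],"angular": [0,0,0.8]},{"linear": [0.006,-0.002,0],"angular": [0,0,1.6]},{"linear": [0.009,-0.003,0],"angular": [0,0,2.4]},{"linear": [0.012,-0.0045,0],"angular": [0,0,3.2]},{"linear": [0.015,-0.006,0],"angular": [0,0,4]},{"linear": [0.018,-0.007,0],"angular": [0,0,4.8]},{"linear": [0.021,-0.008,0],"angular": [0,0,5.6]},{"linear": [0.024,-0.009,0],"angular": [0,0,6.4]}])

```text
time_s: 5.03
position: [0.5199, -0.1001, 0.0123]
tcp_rot: [0.994, 0.11, -0.0, -0.0]
contact_force: [-3.2, -1.0, 1.6]
opening: 0.05
grip_force: 1.7
```

```bash
python3 - <<'E'
from h import *
o=r.observe();print(o["time_s"],o["contact_force"],o["moment"])
n=np.array([.98,.199]);t=np.array([-.199,.98]);d=o["position"][:2]-[.658,-.057];print("tool n,t",d@n,d@t)
goto(.5375-.0118,-.0917-.0024,.012,-78.5)
s=r.snapshot("top");print(np.round([b for b in brick(s) if 400<b[0]<700],1))
E
```

```text
5.0333 [-3.1937668  -1.00451024  1.61598279] [-0.17726911  0.47161694  0.05324138]
tool n,t -0.1439295949020448 -0.014715977622265647
now [ 0.5199 -0.1001  0.0123] lin [ 0.007  -0.0045  0.0003] ang [-0.    0.01  1.14]
[[  588.7   -92.8   111.6   177.9    12.9 11535.1]
 [  658.1   160.3    87.4   107.5    78.8  8899.7]]
```

carry_out(rows=[{"linear": [0.002,-0.001,0],"angular": [0,0,0.3]},{"linear": [0.004,-0.002,0],"angular": [0,0,0.6]},{"linear": [0.006,-0.003,0],"angular": [0,0,0.9]},{"linear": [0.008,-0.004,0],"angular": [0,0,1.1]},{"linear": [0.01,-0.005,0],"angular": [0,0,1.1]},{"linear": [0.012,-0.006,0],"angular": [0,0,1.1]},{"linear": [0.0135,-0.007,0],"angular": [0,0,1.1]},{"linear": [0.015,-0.008,0],"angular": [0,0,1.1]}])

```text
time_s: 5.75
position: [0.5328, -0.0891, 0.0123]
tcp_rot: [0.995, 0.101, 0.0, 0.0]
contact_force: [-2.5, -1.9, 0.5]
opening: 0.05
grip_force: 1.2
```

```bash
cat >> h.py <<'E'
N=np.array([.98,.199]);Tt=np.array([-.199,.98])
def st(pic=True):
    o=r.observe();f=o["contact_force"];d=o["position"][:2]-[.658,-.057]
    print("t",o["time_s"],"tool n,t",np.round([d@N,d@Tt],4),"z",o["position"][2].round(4),"Fn,Ft,Fz",np.round([f[:2]@N,f[:2]@Tt,f[2]],1),"mz",o["moment"][2].round(2))
    if pic:
        s=r.snapshot("top")
        for b in brick(s):
            if 400<b[0]<640:
                d=np.array(b[:2])/1000-[.658,-.057];print("brick",np.round(b,1),"n,t",np.round([d@N,d@Tt],4))
E
python3 -c "
from h import *
st();goto(.53,-.09,.012,-78.5)"
```

```text
t 5.75 tool n,t [-0.129  -0.0065] z 0.0123 Fn,Ft,Fz [-2.9 -1.3  0.5] mz -0.1
brick [  602.1   -83.8   111.3   178.2    11.2 10827.2] n,t [-0.0602 -0.0151]
now [ 0.5331 -0.0889  0.0123] lin [-0.0032  0.0005  0.0003] ang [ 0.   -0.02  0.12]
```

carry_out(rows=[{"linear": [0.0005,0,0],"angular": [0,0,0]},{"linear": [0.001,0,0],"angular": [0,0,0]},{"linear": [0.0015,0,0],"angular": [0,0,0]},{"linear": [0.002,0,0],"angular": [0,0,0]},{"linear": [0.0025,0,0],"angular": [0,0,0]},{"linear": [0.0025,0,0],"angular": [0,0,0]}])

```text
time_s: 6.3
position: [0.5353, -0.0887, 0.0123]
tcp_rot: [0.995, 0.101, 0.0, 0.0]
contact_force: [-2.4, -1.5, 0.9]
opening: 0.0495
grip_force: 1.1
```

carry_out(rows=[{"linear": [0.0003,0,0],"angular": [0,0,0]},{"linear": [0.0006,0,0],"angular": [0,0,0]},{"linear": [0.0009,0,0],"angular": [0,0,0]},{"linear": [0.001,0,0],"angular": [0,0,0]}])

```text
time_s: 6.63
position: [0.5361, -0.0885, 0.0123]
tcp_rot: [0.995, 0.101, 0.0, 0.0]
contact_force: [-2.9, -1.0, 0.7]
opening: 0.0501
grip_force: 1.4
```

carry_out(rows=[{"linear": [0.0003,0,0],"angular": [0,0,0]},{"linear": [0.0006,0,0],"angular": [0,0,0]},{"linear": [0.0009,0,0],"angular": [0,0,0]},{"linear": [0.001,0,0],"angular": [0,0,0]}])

```text
time_s: 6.97
position: [0.537, -0.0882, 0.0123]
tcp_rot: [0.995, 0.101, -0.0, -0.0]
contact_force: [-2.6, -0.5, 1.5]
opening: 0.0502
grip_force: 1.5
```

```bash
python3 -c "
from h import *
st()"
```

```text
t 6.9667 tool n,t [-0.1248 -0.0065] z 0.0123 Fn,Ft,Fz [-2.6 -0.   1.5] mz -0.1
brick [  605.9   -82.3   111.8   178.1    11.7 10559.3] n,t [-0.0561 -0.0144]
```

carry_out(rows=[{"linear": [0.0004,0,0],"angular": [0,0,0]},{"linear": [0.0008,0,0],"angular": [0,0,0]},{"linear": [0.0008,0,0],"angular": [0,0,0]}])

```text
time_s: 7.27
position: [0.5379, -0.088, 0.0122]
tcp_rot: [0.995, 0.101, 0.0, -0.0]
contact_force: [-2.6, -0.5, 0.7]
opening: 0.0501
grip_force: 1.3
```

carry_out(rows=[{"linear": [0.0004,0,0],"angular": [0,0,0]},{"linear": [0.0008,0,0],"angular": [0,0,0]},{"linear": [0.0008,0,0],"angular": [0,0,0]}])

```text
time_s: 7.52
position: [0.5379, -0.088, 0.0123]
tcp_rot: [0.995, 0.101, -0.001, -0.0]
contact_force: [-5.5, -1.4, 4.0]
opening: 0.0497
grip_force: 3.0
```

carry_out(rows=[{"linear": [0.0004,0,0],"angular": [0,0,0]},{"linear": [0.0008,0,0],"angular": [0,0,0]},{"linear": [0.0008,0,0],"angular": [0,0,0]}])

```text
time_s: 7.77
position: [0.5379, -0.088, 0.0122]
tcp_rot: [0.995, 0.101, -0.001, -0.0]
contact_force: [-8.6, -3.4, 5.3]
opening: 0.0499
grip_force: 4.4
```

```bash
python3 -c "
from h import *
st()"
```

```text
t 7.7667 tool n,t [-0.1239 -0.0065] z 0.0122 Fn,Ft,Fz [-9.1 -1.6  5.3] mz -0.0
brick [  606.8   -81.9   112.4   177.7    11.7 10349.6] n,t [-0.0551 -0.0142]
```

carry_out(rows=[{"linear": [0.0003,0,0],"angular": [0,0,0]},{"linear": [0.0006,0,0],"angular": [0,0,0]},{"linear": [0.001,0,0],"angular": [0,0,0]},{"linear": [0.001,0,0],"angular": [0,0,0]},{"linear": [0.001,0,0],"angular": [0,0,0]}])

```text
time_s: 8.23
position: [0.5379, -0.0879, 0.0121]
tcp_rot: [0.995, 0.101, -0.002, -0.0]
contact_force: [-11.7, -5.8, 8.3]
opening: 0.0502
grip_force: 6.1
```

carry_out(rows=[{"linear": [0.0001,0,0],"angular": [0,0,0]},{"linear": [0.0001,0,0],"angular": [0,0,0]},{"linear": [0.0001,0,0],"angular": [0,0,0]},{"linear": [0.0001,0,0],"angular": [0,0,0]},{"linear": [0.0001,0,0],"angular": [0,0,0]},{"linear": [0.0001,0,0],"angular": [0,0,0]},{"linear": [0.0001,0,0],"angular": [0,0,0]},{"linear": [0.0001,0,0],"angular": [0,0,0]}])

```text
time_s: 8.9
position: [0.5379, -0.0879, 0.0121]
tcp_rot: [0.995, 0.101, -0.002, -0.0]
contact_force: [-12.4, -5.8, 8.2]
opening: 0.0498
grip_force: 6.3
```

carry_out(rows=[{"linear": [0,0,0],"angular": [0,0,0]},{"linear": [0,0,0],"angular": [0,0,0]},{"linear": [0,0,0],"angular": [0,0,0]},{"linear": [0,0,0],"angular": [0,0,0]},{"linear": [0,0,0],"angular": [0,0,0]},{"linear": [0,0,0],"angular": [0,0,0]},{"linear": [0,0,0],"angular": [0,0,0]},{"linear": [0,0,0],"angular": [0,0,0]}])

```text
time_s: 9.57
position: [0.5379, -0.0879, 0.0121]
tcp_rot: [0.995, 0.101, -0.002, -0.0]
contact_force: [-12.0, -5.2, 8.7]
opening: 0.05
grip_force: 6.3
```

```bash
python3 -c "
from h import *
st()"
```

```text
t 9.5667 tool n,t [-0.1239 -0.0064] z 0.0121 Fn,Ft,Fz [-12.8  -2.7   8.7] mz -0.05
brick [  606.6   -81.9   112.4   177.5    11.6 10196.4] n,t [-0.0554 -0.0142]
```

Pressed at about 12.7 N for more than 1 s, with the brick's yaw at 11.6° against the bracket's 11.5°. Now I back off and raise.

carry_out(rows=[{"linear": [-0.003,0,0],"angular": [0,0,0]},{"linear": [-0.01,0,0],"angular": [0,0,0]},{"linear": [-0.025,0,0],"angular": [0,0,0]},{"linear": [-0.04,0,-0.02],"angular": [0,0,0]},{"linear": [-0.05,0,-0.05],"angular": [0,0,0]},{"linear": [-0.06,0,-0.08],"angular": [0,0,0]},{"linear": [-0.07,0,-0.08],"angular": [0,0,0]}], hand=0.036)

```text
time_s: 10.2
position: [0.4748, -0.1025, 0.0968]
tcp_rot: [0.995, 0.101, 0.004, 0.001]
contact_force: [2.2, -0.5, 0.4]
opening: 0.0361
grip_force: 0.0
```

```bash
python3 - <<'E'
from h import *
st();s=r.snapshot("top");m,cs=creams(s)
cv2.imwrite("pics/t3.png",cv2.resize(s["pixels"][150:320,200:520],None,fx=2.5,fy=2.5,interpolation=cv2.INTER_CUBIC))
b=[b for b in brick(s) if 400<b[0]<640];print(b)
th=np.radians(11.5);X=np.array([np.cos(th),np.sin(th)]);Y=np.array([-X[1],X[0]])
c=np.array([.658,-.057])-X*.056+Y*-.0142
p=c-X*.044-Y*.081;print(c,p);goto(p[0],p[1],.08,-78.5)
print(r.observe()["joint_positions"])
E
```

```text
t 10.2 tool n,t [-0.1886 -0.0081] z 0.0968 Fn,Ft,Fz [ 2.1 -0.9  0.4] mz 0.01
brick [ 491.  -150.2  110.    30.8   77.1 2111.5] n,t [-0.1822 -0.0581]
brick [ 6.06700e+02 -8.20000e+01  1.12500e+02  1.78000e+02  1.16000e+01
  1.77365e+04] n,t [-0.0553 -0.0143]
[(486.0981750488281, -151.68350219726562, 111.92274475097656, 32.02899932861328, 76.9870834350586, 2365.6142923968146), (606.7978515625, -82.11355590820312, 112.53404998779297, 178.07321166992188, 11.642977714538574, 17787.497052600826)]
[ 0.60595524 -0.08207954] [ 0.57898736 -0.17022563]
now [ 0.4717 -0.1019  0.0934] lin [0.0913 0.0884 0.0137] ang [ 0.06 -0.15  0.09]
[-2.16034546e-01  3.23804193e-01  2.05084410e+00  1.61017347e-04
  7.64159081e-01  1.15232004e+00]
```

View pics/t3.png

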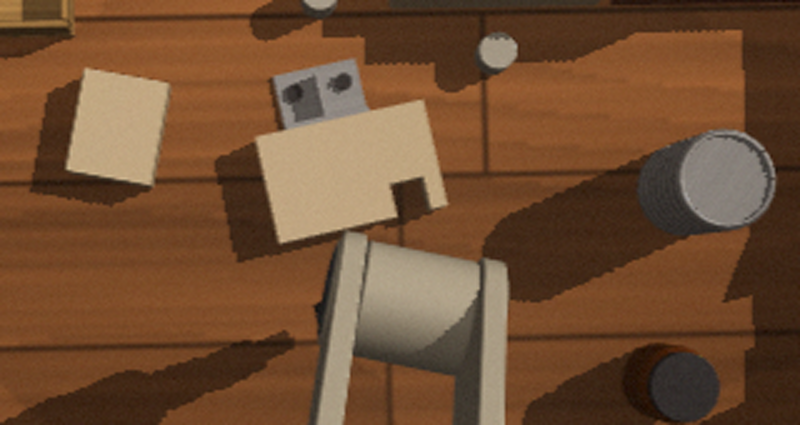

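The long side is flush on the bracket, and the notch at crop (410,195) with its thin web at (437,195) is clear of the arm. I'll grip the 18 mm web to draw the brick back and turn it.

carry_out(rows=[{"linear": [0.025,0.024,0],"angular": [0,0,0]},{"linear": [0.05,0.048,0],"angular": [0,0,0]},{"linear": [0.075,0.072,0],"angular": [0,0,0]},{"linear": [0.092,0.088,0],"angular": [0,0,0]},{"linear": [0.092,0.088,0.02],"angular": [0,0,0]},{"linear": [0.092,0.088,0.035],"angular": [0,0,0]},{"linear": [0.092,0.088,0.035],"angular": [0,0,0]}])

```text
time_s: 10.88
position: [0.578, -0.1687, 0.0531]
tcp_rot: [0.995, 0.101, -0.002, -0.001]
contact_force: [0.1, 0.4, 0.5]
opening: 0.0359
grip_force: 0.0
```

```bash
python3 - <<'E'
from h import *
st(False);goto(.5799,-.1702,.012,-78.4);print(r.observe()["joint_positions"])
s=r.snapshot("side");cv2.imwrite("pics/s4.png",cv2.resize(s["pixels"][220:350,240:410],None,fx=3,fy=3))
E
```

```text
t 10.8833 tool n,t [-0.1007 -0.0936] z 0.0531 Fn,Ft,Fz [0.2 0.3 0.5] mz -0.03
now [ 0.578  -0.1687  0.0531] lin [0.0018 0.0019 0.0411] ang [-0.15  0.27  0.  ]
[-2.86665022e-01  5.36447649e-01  1.80574692e+00  2.49850871e-04
  8.04775823e-01  1.08144049e+00]
```

View pics/s4.png

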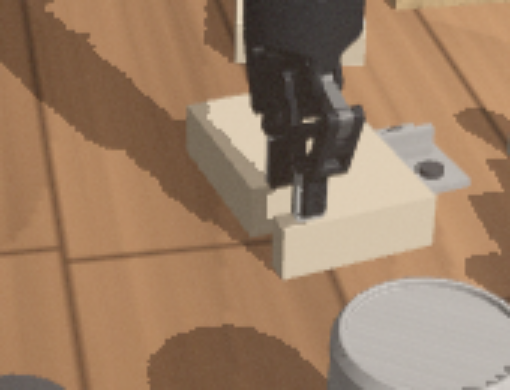

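The fingers straddle the web: the front one is at crop (310,200), just outside the end face. I lower slowly, checking the force.

carry_out(rows=[{"linear": [0.002,0.002,0],"angular": [0,0,0]},{"linear": [0.002,0.002,0.004],"angular": [0,0,0]},{"linear": [0.002,0.002,0.008],"angular": [0,0,0]},{"linear": [0.002,0.002,0.012],"angular": [0,0,0]},{"linear": [0.002,0.002,0.016],"angular": [0,0,0]},{"linear": [0.002,0.002,0.018],"angular": [0,0,0]}])

```text
time_s: 11.43
position: [0.5818, -0.1708, 0.0389]
tcp_rot: [0.995, 0.101, -0.0, -0.0]
contact_force: [-0.0, 0.1, 0.7]
opening: 0.0357
grip_force: 0.0
```

carry_out(rows=[{"linear": [0,0,0.005],"angular": [0,0,0]},{"linear": [0,0,0.01],"angular": [0,0,0]},{"linear": [0,0,0.015],"angular": [0,0,0]},{"linear": [0,0,0.02],"angular": [0,0,0]},{"linear": [0,0,0.023],"angular": [0,0,0]},{"linear": [0,0,0.023],"angular": [0,0,0]}])

```text
time_s: 11.93
position: [0.5815, -0.1707, 0.0153]
tcp_rot: [0.995, 0.101, -0.001, -0.0]
contact_force: [-1.2, -0.5, -0.3]
opening: 0.0361
grip_force: 0.0
```

```bash
python3 -c "
from h import *
st();goto(.5799,-.1702,.012,-78.4)"
```

```text
t 11.9333 tool n,t [-0.0976 -0.0962] z 0.0153 Fn,Ft,Fz [-1.3 -0.3 -0.3] mz 0.01
brick [ 6.15200e+02 -7.51000e+01  9.26000e+01  1.67700e+02  1.17000e+01
  1.19686e+04] n,t [-0.0455 -0.0093]
now [ 0.5818 -0.1708  0.0158] lin [-0.0017 -0.001   0.0038] ang [-0.02  0.04  0.02]
```

Nothing touched on the way down. Now I close on the web.

carry_out(rows=[{"linear": [0,0,0.002],"angular": [0,0,0]},{"linear": [0,0,0.002],"angular": [0,0,0]},{"linear": [0,0,0.002],"angular": [0,0,0]},{"linear": [0,0,0.002],"angular": [0,0,0]},{"linear": [0,0,0.002],"angular": [0,0,0]},{"linear": [0,0,0.002],"angular": [0,0,0]}], hand=0.015, grip_force=35)

```text
time_s: 12.48
position: [0.582, -0.1708, 0.0143]
tcp_rot: [0.995, 0.101, -0.0, -0.0]
contact_force: [-0.7, 0.9, -1.2]
opening: 0.0176
grip_force: 34.2
```

```bash
python3 -c "
from h import *
st(False);o=r.observe();print(o['opening'],o['grip_force'],o['position'])"
```

```text
t 12.4833 tool n,t [-0.0971 -0.0964] z 0.0143 Fn,Ft,Fz [-0.5  1.  -1.2] mz 0.04
0.017582389222319604 34.248313307762146 [ 0.58199522 -0.17081691  0.01430064]
```

The grip is firm: 17.6 mm opening on the 18 mm web. Next I pull the brick straight back 60 mm from the bracket.

carry_out(rows=[{"linear": [-0.002,0,0],"angular": [0,0,0]},{"linear": [-0.007,0,0],"angular": [0,0,0]},{"linear": [-0.014,0,0],"angular": [0,0,0]},{"linear": [-0.022,0,0],"angular": [0,0,0]},{"linear": [-0.03,0,0],"angular": [0,0,0]},{"linear": [-0.038,0,0],"angular": [0,0,0]},{"linear": [-0.046,0,0],"angular": [0,0,0]},{"linear": [-0.053,0,0],"angular": [0,0,0]}])

```text
time_s: 13.15
position: [0.529, -0.1818, 0.0143]
tcp_rot: [0.995, 0.101, -0.0, -0.0]
contact_force: [1.0, -0.0, -1.9]
opening: 0.0174
grip_force: 34.2
```

carry_out(rows=[{"linear": [-0.004,0,0],"angular": [0,0,0]},{"linear": [-0.007,0,0],"angular": [0,0,0]},{"linear": [-0.007,0,0],"angular": [0,0,0]}])

```text
time_s: 13.4
position: [0.5226, -0.1832, 0.0143]
tcp_rot: [0.995, 0.101, -0.0, 0.0]
contact_force: [-0.3, -1.5, -0.9]
opening: 0.0175
grip_force: 34.3
```

```bash
python3 -c "
from h import *
st();o=r.observe();print(o['opening'],o['grip_force'],o['joint_positions'])"
```

```text
t 13.4 tool n,t [-0.1578 -0.0967] z 0.0143 Fn,Ft,Fz [-0.6 -1.5 -0.9] mz -0.02
brick [ 5.56300e+02 -9.33000e+01  9.31000e+01  1.77000e+02  1.18000e+01
  1.26388e+04] n,t [-0.1069 -0.0154]
0.017388249767452152 34.34516966342926 [-3.39463489e-01  5.41891582e-01  1.92944671e+00 -4.98531749e-04
  6.70675700e-01  1.02869470e+00]
```

carry_out(rows=[{"linear": [-0.0042,-0.0022,0],"angular": [0,0,3]},{"linear": [-0.0084,-0.0047,0],"angular": [0,0,6]},{"linear": [-0.0123,-0.0073,0],"angular": [0,0,9]},{"linear": [-0.0162,-0.0102,0],"angular": [0,0,12]},{"linear": [-0.0198,-0.0133,0],"angular": [0,0,15]},{"linear": [-0.0234,-0.0165,0],"angular": [0,0,18]},{"linear": [-0.0267,-0.02,0],"angular": [0,0,21]},{"linear": [-0.0299,-0.0236,0],"angular": [0,0,24]}])

```text
time_s: 14.12
position: [0.4892, -0.1656, 0.0143]
tcp_rot: [0.994, -0.109, -0.0, 0.0]
contact_force: [-0.3, 1.0, -0.6]
opening: 0.0174
grip_force: 34.5
```

```bash
python3 -c "
from h import *
st();o=r.observe();print(o['opening'],o['grip_force'],o['joint_positions'])"
```

```text
t 14.1167 tool n,t [-0.1871 -0.0729] z 0.0143 Fn,Ft,Fz [-0.1  1.1 -0.6] mz 0.13
brick [ 513.  -227.2  102.7   36.2   70.3 2689.1] n,t [-0.176  -0.1379]
brick [  547.5   -95.2   177.8   112.3    78.4 14106.1] n,t [-0.1159 -0.0155]
0.01740786705771624 34.36316728591919 [-3.28966804e-01  5.02825722e-01  2.01269152e+00 -4.10928322e-05
  6.26832319e-01  1.46347481e+00]
```

carry_out(rows=[{"linear": [-0.0042,-0.0022,0],"angular": [0,0,3]},{"linear": [-0.0084,-0.0047,0],"angular": [0,0,6]},{"linear": [-0.0123,-0.0073,0],"angular": [0,0,9]},{"linear": [-0.0162,-0.0102,0],"angular": [0,0,12]},{"linear": [-0.0198,-0.0133,0],"angular": [0,0,15]},{"linear": [-0.0234,-0.0165,0],"angular": [0,0,18]},{"linear": [-0.0267,-0.02,0],"angular": [0,0,21]},{"linear": [-0.0299,-0.0236,0],"angular": [0,0,24]}])

```text
time_s: 14.83
position: [0.4652, -0.1361, 0.0143]
tcp_rot: [0.95, -0.312, -0.0, 0.0]
contact_force: [0.1, 1.9, -1.9]
opening: 0.0173
grip_force: 34.5
```

carry_out(rows=[{"linear": [-0.0042,-0.0022,0],"angular": [0,0,3]},{"linear": [-0.0084,-0.0047,0],"angular": [0,0,6]},{"linear": [-0.0123,-0.0073,0],"angular": [0,0,9]},{"linear": [-0.0162,-0.0102,0],"angular": [0,0,12]},{"linear": [-0.0198,-0.0133,0],"angular": [0,0,15]},{"linear": [-0.0234,-0.0165,0],"angular": [0,0,18]},{"linear": [-0.0267,-0.02,0],"angular": [0,0,21]},{"linear": [-0.0299,-0.0236,0],"angular": [0,0,24]}])

```text
time_s: 15.5
position: [0.4553, -0.0993, 0.0143]
tcp_rot: [0.864, -0.503, -0.0, 0.0]
contact_force: [-0.2, 2.0, -1.5]
opening: 0.0173
grip_force: 34.4
```

```bash
python3 -c "
from h import *
st();o=r.observe();print(o['opening'],o['grip_force'],o['joint_positions']);goto(.4569,-.0565,.0143,-168.5)"
```

```text
t 15.5 tool n,t [-0.207  -0.0012] z 0.0143 Fn,Ft,Fz [ 0.2  2.  -1.5] mz 0.23
brick [ 466.7 -136.    98.9   37.6   78.7 2650.7] n,t [-0.2032 -0.0394]
brick [  546.8   -95.    178.3   112.1    30.6 14573.7] n,t [-0.1165 -0.0151]
0.017502847268176056 34.27975594997406 [-2.17045734e-01  4.53010227e-01  2.11914734e+00  2.22916790e-04
  5.69647335e-01  2.41152211e+00]
now [ 0.4552 -0.0988  0.0143] lin [-0.036  -0.0222 -0.    ] ang [1.000e-02 1.000e-02 1.788e+01]
```

carry_out(rows=[{"linear": [-0.0045,-0.002,0],"angular": [0,0,2.4]},{"linear": [-0.009,-0.004,0],"angular": [0,0,4.8]},{"linear": [-0.0135,-0.0065,0],"angular": [0,0,7.2]},{"linear": [-0.018,-0.009,0],"angular": [0,0,9.6]},{"linear": [-0.0225,-0.012,0],"angular": [0,0,12]},{"linear": [-0.027,-0.0155,0],"angular": [0,0,14.4]},{"linear": [-0.0315,-0.019,0],"angular": [0,0,16.8]},{"linear": [-0.036,-0.022,0],"angular": [0,0,19]}])

```text
time_s: 16.22
position: [0.4571, -0.0574, 0.0143]
tcp_rot: [0.77, -0.638, 0.0, -0.0]
contact_force: [-0.4, 0.4, -1.5]
opening: 0.0174
grip_force: 34.3
```

```bash
python3 -c "
from h import *
st();o=r.observe();print(o['opening'],o['grip_force'],o['joint_positions']);goto(.4569,-.0565,.0143,-168.5)"
```

```text
t 16.2167 tool n,t [-0.197   0.0396] z 0.0143 Fn,Ft,Fz [-0.3  0.5 -1.5] mz 0.11
brick [ 5.61600e+02 -7.98000e+01  1.45000e+02  1.12000e+02  1.13000e+01
  1.36575e+04] n,t [-0.099  -0.0032]
0.017316408450944287 34.20660853385925 [-1.26884696e-01  4.47483169e-01  2.13059501e+00  2.12665261e-04
  5.63015466e-01  2.83087641e+00]
now [ 0.4571 -0.0568  0.0143] lin [-0.0003  0.0001  0.    ] ang [-0.03 -0.   -0.98]
```

carry_out(rows=[{"linear": [-0.0005,-0.002,0],"angular": [0,0,0]},{"linear": [-0.001,-0.005,0],"angular": [0,0,0]},{"linear": [-0.0015,-0.008,0],"angular": [0,0,0]},{"linear": [-0.002,-0.011,0],"angular": [0,0,0]},{"linear": [-0.0025,-0.013,0],"angular": [0,0,0]},{"linear": [-0.003,-0.015,0],"angular": [0,0,0]},{"linear": [-0.003,-0.015,0],"angular": [0,0,0]}])

```text
time_s: 16.85
position: [0.4712, -0.0518, 0.0143]
tcp_rot: [0.77, -0.639, 0.0, -0.0]
contact_force: [0.7, -0.9, -1.4]
opening: 0.0175
grip_force: 34.2
```

carry_out(rows=[{"linear": [0,0,0],"angular": [0,0,0]},{"linear": [0,0,0],"angular": [0,0,0]},{"linear": [0,0,0],"angular": [0,0,0]},{"linear": [0,0,0],"angular": [0,0,0]}], hand=0.034)

```text
time_s: 17.18
position: [0.4707, -0.0518, 0.0144]
tcp_rot: [0.77, -0.639, 0.0, -0.0]
contact_force: [0.3, 0.6, -0.2]
opening: 0.0339
grip_force: 0.0
```

```bash
python3 -c "
from h import *
st();o=r.observe();print(o['opening'],o['grip_force'],o['joint_positions'])"
```

```text
t 17.1833 tool n,t [-0.1825  0.0423] z 0.0144 Fn,Ft,Fz [ 0.4  0.5 -0.2] mz 0.01
brick [ 5.78200e+02 -7.40000e+01  1.39600e+02  1.12000e+02  1.06000e+01
  1.32596e+04] n,t [-0.0816 -0.0008]
0.0342820882575306 0.0 [-1.12830435e-01  4.60186630e-01  2.10325665e+00  3.51871721e-05
  5.77873926e-01  2.84333937e+00]
```

carry_out(rows=[{"linear": [0,0,-0.015],"angular": [0,0,0]},{"linear": [0,0,-0.035],"angular": [0,0,0]},{"linear": [0,0,-0.055],"angular": [0,0,0]},{"linear": [0,0,-0.075],"angular": [0,0,0]},{"linear": [0,0.01,-0.08],"angular": [0,0,-7]},{"linear": [0,0.02,-0.08],"angular": [0,0,-14]},{"linear": [0,0.03,-0.08],"angular": [0,0,-21]},{"linear": [0,0.04,-0.08],"angular": [0,0,-28]}])

```text
time_s: 17.9
position: [0.4309, -0.0592, 0.0946]
tcp_rot: [0.902, -0.431, 0.0, -0.0]
contact_force: [0.2, 0.4, 0.0]
opening: 0.034
grip_force: 0.0
```

carry_out(rows=[{"linear": [0,0,0],"angular": [0,0,-7]},{"linear": [0,0,0],"angular": [0,0,-14]},{"linear": [0,0,0],"angular": [0,0,-21]},{"linear": [0,0,0],"angular": [0,0,-28]},{"linear": [0,0,0],"angular": [0,0,-35]},{"linear": [0,0,0],"angular": [0,0,-42]},{"linear": [0,0,0],"angular": [0,0,-49]},{"linear": [0,0,0],"angular": [0,0,-56]}], hand=0.05)

```text
time_s: 18.57
position: [0.4312, -0.0592, 0.0943]
tcp_rot: [0.999, 0.043, 0.0, 0.0]
contact_force: [-0.5, 0.0, -0.0]
opening: 0.0499
grip_force: 0.0
```

```bash
python3 -c "
from h import *
st();goto(.4306,-.1032,.0125,-78.5)"
```

```text
t 18.5667 tool n,t [-0.2227  0.043 ] z 0.0943 Fn,Ft,Fz [-0.5  0.1 -0. ] mz -0.05
brick [ 5.5920e+02 -7.7800e+01  1.7840e+02  1.1220e+02  1.0700e+01  1.7405e+04] n,t [-0.101  -0.0007]
now [ 0.4312 -0.0592  0.0943] lin [-0.0048  0.0438  0.0818] ang [ 0.   -0.01 -6.01]
```

carry_out(rows=[{"linear": [-0.002,0.015,0],"angular": [0,0,-3]},{"linear": [-0.005,0.03,0],"angular": [0,0,-6]},{"linear": [-0.005,0.044,0],"angular": [0,0,-6]},{"linear": [-0.005,0.044,0.02],"angular": [0,0,-6]},{"linear": [-0.005,0.044,0.045],"angular": [0,0,-6]},{"linear": [-0.005,0.044,0.07],"angular": [0,0,-6]},{"linear": [-0.005,0.044,0.082],"angular": [0,0,-6]},{"linear": [-0.005,0.044,0.082],"angular": [0,0,-6]}])

```text
time_s: 19.28
position: [0.428, -0.1031, 0.0102]
tcp_rot: [0.996, 0.091, -0.002, -0.001]
contact_force: [-0.7, 0.1, 0.2]
opening: 0.0499
grip_force: 0.0
```

carry_out(rows=[{"linear": [0.005,0,0],"angular": [0,0,0]},{"linear": [0.01,0,0],"angular": [0,0,0]},{"linear": [0.014,0,0],"angular": [0,0,0]},{"linear": [0.018,0,0],"angular": [0,0,0]},{"linear": [0.021,0,0],"angular": [0,0,0]},{"linear": [0.023,0,0],"angular": [0,0,0]},{"linear": [0.0245,0,0],"angular": [0,0,0]},{"linear": [0.026,0,0],"angular": [0,0,0]}])

```text
time_s: 19.95
position: [0.4555, -0.0986, 0.0124]
tcp_rot: [0.996, 0.093, 0.0, 0.0]
contact_force: [0.2, 0.4, -0.4]
opening: 0.0499
grip_force: 0.0
```

```bash
python3 -c "
from h import *
st();goto(.4306,-.1032,.0125,-78.5)"
```

```text
t 19.95 tool n,t [-0.2067 -0.0004] z 0.0124 Fn,Ft,Fz [ 0.3  0.4 -0.4] mz -0.04
brick [ 466.8 -134.5  101.2   36.    77.4 2523. ] n,t [-0.2028 -0.0379]
brick [ 5.68900e+02 -7.57000e+01  1.58500e+02  1.12300e+02  1.05000e+01
  1.46831e+04] n,t [-0.091  -0.0006]
now [ 0.4557 -0.0986  0.0124] lin [-0.0256 -0.0001 -0.0001] ang [ 0.01 -0.02 -0.89]
```

carry_out(rows=[{"linear": [0.0015,0,0],"angular": [0,0,0]},{"linear": [0.003,0,0],"angular": [0,0,0]},{"linear": [0.0045,0,0],"angular": [0,0,0]},{"linear": [0.006,0,0],"angular": [0,0,-0.2]},{"linear": [0.0075,0,0],"angular": [0,0,-0.4]},{"linear": [0.009,0,0],"angular": [0,0,-0.6]},{"linear": [0.0105,0,0],"angular": [0,0,-0.8]},{"linear": [0.012,0,0],"angular": [0,0,-0.9]}])

```text
time_s: 20.67
position: [0.4673, -0.0964, 0.0122]
tcp_rot: [0.995, 0.1, -0.0, -0.0]
contact_force: [-1.6, -0.5, -0.5]
opening: 0.0497
grip_force: 0.8
```

```bash
python3 -c "
from h import *
st();goto(.4306,-.1032,.0125,-78.5)"
```

```text
t 20.6667 tool n,t [-0.1947 -0.0007] z 0.0122 Fn,Ft,Fz [-1.7 -0.1 -0.5] mz -0.08
brick [ 481.9 -131.3  102.7   34.    76.5 2292.3] n,t [-0.1874 -0.0377]
brick [ 5.79700e+02 -7.23000e+01  1.50900e+02  1.12200e+02  1.13000e+01
  1.40369e+04] n,t [-0.0798  0.0006]
now [ 0.4677 -0.0964  0.0122] lin [-0.0377 -0.0007 -0.0003] ang [ 0.   -0.02  0.04]
```

Brick squared with the tool (11.3°) and centred on the bracket to within 1 mm. About 5 mm to go.

carry_out(rows=[{"linear": [0.0005,0,0],"angular": [0,0,0]},{"linear": [0.001,0,0],"angular": [0,0,0]},{"linear": [0.0015,0,0],"angular": [0,0,0]},{"linear": [0.002,0,0],"angular": [0,0,0]},{"linear": [0.0025,0,0],"angular": [0,0,0]},{"linear": [0.003,0,0],"angular": [0,0,0]},{"linear": [0.0035,0,0],"angular": [0,0,0]}])

```text
time_s: 21.3
position: [0.4707, -0.0957, 0.0123]
tcp_rot: [0.995, 0.1, 0.0, -0.0]
contact_force: [-2.1, -1.3, -1.7]
opening: 0.0498
grip_force: 0.8
```

carry_out(rows=[{"linear": [0.0004,0,0],"angular": [0,0,0]},{"linear": [0.0008,0,0],"angular": [0,0,0]},{"linear": [0.0008,0,0],"angular": [0,0,0]}])

```text
time_s: 21.55
position: [0.4715, -0.0956, 0.0123]
tcp_rot: [0.995, 0.1, 0.0, 0.0]
contact_force: [-2.2, 0.4, -0.8]
opening: 0.0501
grip_force: 0.6
```

carry_out(rows=[{"linear": [0.0004,0,0],"angular": [0,0,0]},{"linear": [0.0008,0,0],"angular": [0,0,0]},{"linear": [0.0008,0,0],"angular": [0,0,0]}])

```text
time_s: 21.8
position: [0.472, -0.0955, 0.0123]
tcp_rot: [0.995, 0.1, -0.0, -0.0]
contact_force: [-3.5, -0.9, 1.4]
opening: 0.0504
grip_force: 1.6
```

```bash
python3 -c "
from h import *
st()"
```

```text
t 21.8 tool n,t [-0.19   -0.0007] z 0.0123 Fn,Ft,Fz [-3.6 -0.2  1.4] mz 0.02
brick [ 489.4 -130.3  102.    31.9   79.3 2384.9] n,t [-0.1798 -0.0383]
brick [ 5.86200e+02 -7.10000e+01  1.48200e+02  1.12400e+02  1.14000e+01
  1.39404e+04] n,t [-0.0731  0.0005]
```

carry_out(rows=[{"linear": [0.0004,0,0],"angular": [0,0,0]},{"linear": [0.0008,0,0],"angular": [0,0,0]},{"linear": [0.0012,0,0],"angular": [0,0,0]},{"linear": [0.0014,0,0],"angular": [0,0,0]},{"linear": [0.0014,0,0],"angular": [0,0,0]}])

```text
time_s: 22.27
position: [0.4719, -0.0953, 0.0122]
tcp_rot: [0.995, 0.1, -0.001, -0.0]
contact_force: [-7.1, -5.3, 6.5]
opening: 0.0504
grip_force: 4.6
```

carry_out(rows=[{"linear": [0.0004,0.0002,0],"angular": [0,0,0]},{"linear": [0.0008,0.0004,0],"angular": [0,0,0]},{"linear": [0.0011,0.0006,0],"angular": [0,0,0]},{"linear": [0.0011,0.0006,0],"angular": [0,0,0]},{"linear": [0.0011,0.0006,0],"angular": [0,0,0]}])

```text
time_s: 22.68
position: [0.4719, -0.0953, 0.012]
tcp_rot: [0.995, 0.1, -0.003, -0.001]
contact_force: [-11.6, -3.5, 8.0]
opening: 0.0506
grip_force: 5.8
```

```bash
python3 -c "
from h import *
st()"
```

```text
t 22.6833 tool n,t [-0.19   -0.0005] z 0.012 Fn,Ft,Fz [-12.   -1.2   8. ] mz -0.02
brick [ 491.7 -129.1   99.8   32.1   78.  2311.6] n,t [-0.1773 -0.0375]
brick [ 5.86300e+02 -7.10000e+01  1.48100e+02  1.12200e+02  1.13000e+01
  1.37716e+04] n,t [-0.073   0.0005]
```

Fn is 12.0 N. I add a touch and hold for over a second.

carry_out(rows=[{"linear": [0.0002,0,0],"angular": [0,0,0]},{"linear": [0.0002,0,0],"angular": [0,0,0]},{"linear": [0.0002,0,0],"angular": [0,0,0]},{"linear": [0.0002,0,0],"angular": [0,0,0]},{"linear": [0.0002,0,0],"angular": [0,0,0]},{"linear": [0.0002,0,0],"angular": [0,0,0]},{"linear": [0.0002,0,0],"angular": [0,0,0]},{"linear": [0.0002,0,0],"angular": [0,0,0]}])

```text
time_s: 23.4
position: [0.4719, -0.0953, 0.012]
tcp_rot: [0.995, 0.1, -0.003, -0.001]
contact_force: [-13.0, -3.0, 9.8]
opening: 0.0502
grip_force: 6.3
```

carry_out(rows=[{"linear": [0,0,0],"angular": [0,0,0]},{"linear": [0,0,0],"angular": [0,0,0]},{"linear": [0,0,0],"angular": [0,0,0]},{"linear": [0,0,0],"angular": [0,0,0]},{"linear": [0,0,0],"angular": [0,0,0]},{"linear": [0,0,0],"angular": [0,0,0]},{"linear": [0,0,0],"angular": [0,0,0]},{"linear": [0,0,0],"angular": [0,0,0]}])

```text
time_s: 24.07
position: [0.4719, -0.0953, 0.012]
tcp_rot: [0.995, 0.1, -0.003, -0.001]
contact_force: [-12.1, -3.7, 9.4]
opening: 0.05
grip_force: 6.3
```

carry_out(rows=[{"linear": [-0.001,0,0],"angular": [0,0,0]},{"linear": [-0.003,0,0],"angular": [0,0,0]},{"linear": [-0.008,0,0],"angular": [0,0,0]},{"linear": [-0.02,0,0],"angular": [0,0,0]},{"linear": [-0.035,0,0],"angular": [0,0,0]},{"linear": [-0.045,0,-0.03],"angular": [0,0,0]},{"linear": [-0.05,0,-0.06],"angular": [0,0,0]},{"linear": [-0.05,0,-0.09],"angular": [0,0,0]}])

```text
time_s: 24.73
position: [0.4233, -0.1054, 0.1026]
tcp_rot: [0.995, 0.1, -0.001, -0.0]
contact_force: [-0.0, -1.0, -1.0]
opening: 0.0498
grip_force: 0.0
```

```bash
python3 - <<'E'
from h import *
st();s=r.snapshot("top");print(np.round([b for b in brick(s) if 600<b[0]<700],1))
cv2.imwrite("pics/t9.png",cv2.resize(s["pixels"][130:320,120:520],None,fx=2,fy=2,interpolation=cv2.INTER_CUBIC))
E
```

```text
t 24.7333 tool n,t [-0.2396 -0.0007] z 0.1026 Fn,Ft,Fz [-0.2 -1.  -1. ] mz -0.03
brick [ 421.5 -157.   110.8   36.5   72.8 3011.9] n,t [-0.2517 -0.0509]
brick [ 5.71300e+02 -7.41000e+01  1.78600e+02  1.12300e+02  1.15000e+01
  1.77888e+04] n,t [-0.0883  0.0005]
[[ 658.1  160.4   87.6  107.5   78.8 8933.6]]
```

View pics/t9.png

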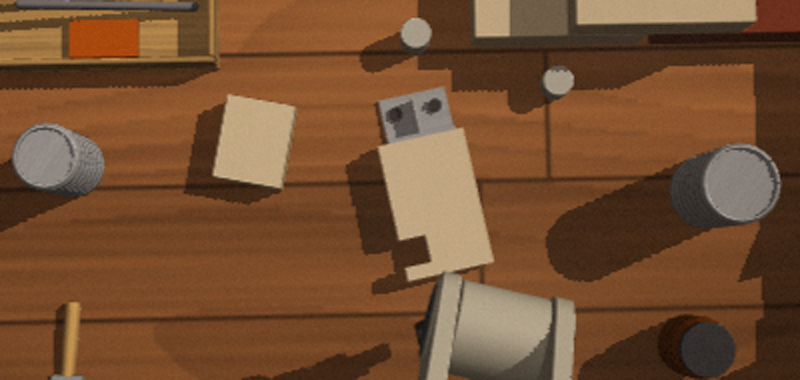

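The brick's far end is flush on the bracket at crop (420,137), and its notch lies at (415,250), away from it. Lateral offset is about 0.5 mm and yaw is 11.5°. The bystanders look unmoved and the tool is clear, so I hand it in.

```bash
python3 -c "
from plant import r
print(r.finish_job())"
```

```text
the job is handed in; nothing more can be done
None
```

The job is handed in: the brick's long side, then its far end, were each pressed flat on the bracket at about 12–13 N for over a second, and the brick was left with its far end flush and centred to about 1 mm; nothing else appears to have moved.

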